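Clip the cover on the seedling tray

ROBOT

A 7-joint arm with a two-finger parallel gripper is mounted at the origin on the work surface. World frame = base frame: x ahead of the robot, y to its left, z up, the work surface at z = 0. Lengths are in m, angles in rad, forces in N, time in s.
With the tool pointing down it reaches from about 0.4 to 0.85 m from the base axis. Payload 10.4 kg.
Tool frame: the origin (TCP) lies midway between the tips of the shut fingers; the grasp point (between the pads) lies 19 mm behind it; z points along the fingers, x is the direction in which the jaws open and shut, and the axes are right-handed (so a half turn about z gives the same grasp; the last joint's range is limited). The gripper opens to 85 mm and grips with 20 to 120 N. Pads are 22 mm wide; open, the fingers measure 114 mm over their backs; the gripper's body (76 mm by 85 mm) begins 54 mm behind the grasp point. The pads swing forward as they close: fully open they stand 13 mm farther back than shut.
Start: joints at [1.14, 0.332, -0.065, 1.46, 0.022, 1.35, -0.088], TCP at [0.248, -0.574, 0.231] pointing down, gripper open.
Joint ranges: [-2.6, 2.6], [-0.5, 2.12], [-1.47, 1.34], [0.16, 2.42], [-1.27, 4.41], [0.06, 2.06], [-2.6, 2.6]. Speed limits (rad/s): [2.22, 2.22, 2.79, 2.79, 3.14, 3.14, 3.14].

INTERFACE

Orientations are given as a unit quaternion [x, y, z, w].
In Python, from workcell import manip, cams gives the robot as it stands.
- The arm moves only by the tool move_arm, never from a script. Its argument "moves" is a list of rows, each a list of 7 numbers: the turn, a rotation vector about the tool's x, y, z in degrees, then the shift along the tool's x, y, z in m, then the finger opening in m, from 0 to 0.0854. A call has 1 to 10 rows; each row is the pose to reach, as a shift and turn from the pose commanded when the call began, along the tool's axes at that moment; what a row does not reach only later rows make up. A row lasts 1/10 s, in which the tool goes at most 50 mm and 8.59 degrees, less where a joint would pass 70% of its speed; a pose out of reach is approached as far as the arm can. A call with a gripper value outside its range is refused whole. The fingers move at their own pace and stop on an object; "grip_force" is the grip in N (left out, the last holds). Time passes only in rows, so rows that repeat a pose let the fingers close. It gives the time, the measured TCP pose, the force and the opening at its end, in the units of the state.
- manip.get_obs(): the state, without advancing time (a new reading comes with each control period).
- cams.camera(name): name is "scene" or "top" or "wrist"; returns the picture (400x640x3 uint8, red, green, blue); there is no depth.
- cams.camera_params(name): a dict with "fx", "fy", "cx", "cy" (pixels), "xyz" and "rotation" of the camera in the world. Camera axes: x right, y up, looking along -z (the intrinsics and any distortion apply to the point x, -y, -z); pixel columns grow to the right and rows downward; lengths in m; the calibration is good to about 2 mm. The wrist camera is an equidistant fisheye: a pixel r from the principal point sees the ray r / f radians off the axis. A picture is of the moment at which its call begins: read the wrist's pose just before it. camera_params takes no time and is no camera call; for the wrist camera it gives the pose at the moment of the call.
- manip.hand_in(): hands the job in, once; it reports no verdict.
The state is a dict: "clock": time; "joint_pos": joint angles; "joint_velocities": joint speeds; "tau": joint torques, N m; "position": TCP position; "ee_rot": TCP orientation; "ft_force": force on the tool from outside, world axes, zero at the start; "torque": the same for the moment, N m; "grip_width": opening from 0.0 (shut) to 1.0 (fully open).
Only numpy, scipy, OpenCV 4.12 (cv2) and the standard library are available. Lean on these libraries where they do the work, as an engineer would, in place of code of your own. Each camera call takes 0.05 s, during which the arm holds its last target. There are 200 camera calls.

TASK

One of the two clip trays holds the strip of seedlings: put the clear propagator cover on that tray and press it down until the spring clips at both ends have snapped over its edge and it sits fully home. Set the cover on rather than dropping it, and leave the jam jar and the dibber undisturbed.

Things in the scene. Friction and masses are not known exactly. Their poses are not given: they have to be found in the camera images.
- tray_1_rim (a point): Dark grey plastic propagator tray 1 of two alike, loose: 200 (its x) x 150 (y) mm over the rim, 48 mm high, inside 182 x 132, floor 3 mm. Point: centre of its mouth at rim height; z up. A 22 mm wide springy snap clip stands at the middle of each short end, its tip 22 mm above the rim and 108 mm from the centre; its catch reaches 3.5 mm in over the cover's edge, the lead-in above flares outwards.
- clip_1_near (a joint): Snap clip at the -x end of tray 1: 0 = upright at rest, positive = bent outwards (rad). The cover's edge bends it by 0.05 to 0.15 on the way down, then it springs back to about 0 over the edge (the click). Passing both clips together takes a downward push of about 15 N (12 to 19).
- clip_1_far (a joint): Snap clip at the +x end of tray 1: 0 = upright at rest, positive = bent outwards (rad). The cover's edge bends it by 0.05 to 0.15 on the way down, then it springs back to about 0 over the edge (the click). Passing both clips together takes a downward push of about 15 N (12 to 19).
- tray_2_rim (a point): Dark grey plastic propagator tray 2 of two alike, loose: 200 (its x) x 150 (y) mm over the rim, 48 mm high, inside 182 x 132, floor 3 mm. Point: centre of its mouth at rim height; z up. A 22 mm wide springy snap clip stands at the middle of each short end, its tip 22 mm above the rim and 108 mm from the centre; its catch reaches 3.5 mm in over the cover's edge, the lead-in above flares outwards.
- clip_2_near (a joint): Snap clip at the -x end of tray 2: 0 = upright at rest, positive = bent outwards (rad). The cover's edge bends it by 0.05 to 0.15 on the way down, then it springs back to about 0 over the edge (the click). Passing both clips together takes a downward push of about 15 N (12 to 19).
- clip_2_far (a joint): Snap clip at the +x end of tray 2: 0 = upright at rest, positive = bent outwards (rad). The cover's edge bends it by 0.05 to 0.15 on the way down, then it springs back to about 0 over the edge (the click). Passing both clips together takes a downward push of about 15 N (12 to 19).
- cover_grip (a point): Clear plastic propagator cover, loose, 130 g, right way up on the counter. On its dome, across the middle, is a moulded grip bar 24 mm thick (its x), 72 mm long (y), 26 mm high. Point: centre of this bar, 13 mm above the dome top, 61 mm above the cover's underside; z up. With the cover home on a tray this point is 55 mm above the rim, centred; with its edge only resting on a clip, 7 mm or more higher there.
- cover: The same cover; origin at the centre of its underside, same axes. Flange 200 (x) x 150 (y) x 4 mm, which lies on the tray's rim; under it a tapered lip 6 mm deep, 179 x 129 mm outside, that enters the tray's mouth; dome 176 x 126 mm, its top 48 mm above the underside. The cover fits either way round.
- seedlings_mid (a point): Strip of six brown fibre pots (2 x 3, one moulded piece, 112 x 76 x 38 mm, loose) with small green seedlings up to 22 mm above the pots; it stands in one of the two trays, which one differs from start to start. Point: its centre, 18 mm above its underside; z up.
- thumb_pot_mid (a point): Small round terracotta pot, upside down, 58 mm across, 50 mm high, loose; it is parked in the other tray. Point: centre, 25 mm above its underside; z up.
- jam_jar: Glass jam jar with an aluminium lid, 70 mm across, 95 mm high, loose, standing between the larger things. Origin at the centre of its underside; z up.
- dibber: Wooden dibber with a steel point, 220 mm long, 25 mm thick, lying on the counter along its own x, loose. Origin at the middle of its underside.
There are look-alikes about, which are no part of the job. What is shaped like the part that bears tray_1_rim but purple or turquoise is not meant.

How it is judged:
By the outcome, as a careful person would: the job done as asked, in the order asked, and still so for the second after the job is handed in, with the robot touching nothing.
It also fails if it takes over 45 s, if anything falls off the work surface, if the arm or the gripper's body presses on something with over 40 N, if the wrist force passes 120 N, or if a joint passes its speed limit or range.

## Working session

There is one attempt and no reset: what is moved stays moved. The work goes in short steps, Python scripts to look and compute and a tool call to move; the robot and the scene stay as the last step left them, time stands still between calls to the robot, and variables do not carry over. Pictures are saved under pics/ and viewed, about 8 in all and at most 12, crops included, and the job is handed in when it is done.

Besides the shell and the picture viewer there is one more tool, called after "Call:" as name([rows], argument=value, ...), one row to a line, values as JSON. move_arm: Moves the arm, as the interface text tells. Its arguments: {"type":"object","properties":{"moves":{"type":"array","items":{"type":"array","items":{"type":"number"}}},"grip_force":{"type":"number"}},"required":["moves"]}

```bash
mkdir -p pics; ls
python3 - <<'E'
from workcell import manip,cams
import cv2,numpy as np
for n in("scene","top"):
    p=cams.camera_params(n);print(n,p)
    cv2.imwrite(f"pics/{n}0.png",cams.camera(n)[:,:,::-1])
print(manip.get_obs())
E
```

```text
pics
scene {'fx': 363.0564202019405, 'fy': 363.0564202019405, 'cx': 312.6189122173277, 'cy': 208.82460623046626, 'xyz': array([1.02680953, 0.52598424, 1.05893667]), 'rotation': array([0.11023833, 0.31424735, 0.8822106 , 0.3328672 ])}
top {'fx': 491.9815275349634, 'fy': 491.9815275349634, 'cx': 323.7331961731039, 'cy': 198.59333894788597, 'xyz': array([ 0.41098887, -0.08215031,  1.45010942]), 'rotation': array([-0.01810398,  0.03595684,  0.70775748, -0.70530752])}
{'clock': 0.1, 'joint_pos': array([ 1.14037441,  0.33280495, -0.06474126,  1.46085244,  0.02161463,
        1.34988399, -0.08846408]), 'joint_velocities': array([ 0.00100423, -0.00165806,  0.00025241, -0.00212133,  0.00058471,
       -0.00071715, -0.00161011]), 'tau': array([ 1.02430698e-03, -6.26747274e+01,  4.88467421e-02, -3.92429459e+01,
        1.62159913e-02,  6.97417563e-03, -3.37837014e-05]), 'position': array([ 0.24776716, -0.57343283,  0.23060026]), 'ee_rot': array([ 8.35673244e-01, -5.49226580e-01, -5.38318049e-04, -3.19923286e-04]), 'ft_force': array([ 0.05114669, -0.03957989,  0.02647451]), 'torque': array([-0.04755567, -0.00750011,  0.00925027]), 'grip_width': 1.0015710658750496}
```

View pics/top0.png

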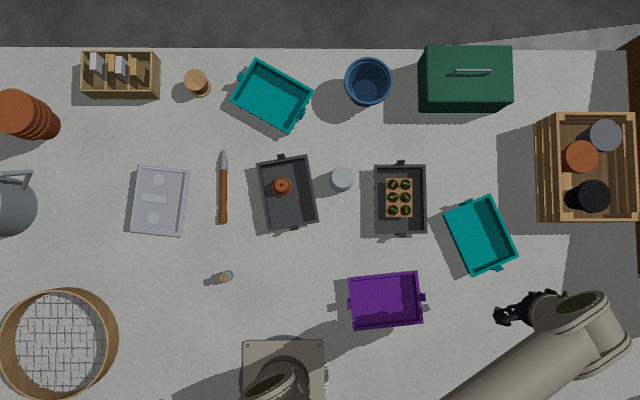

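View pics/scene0.png

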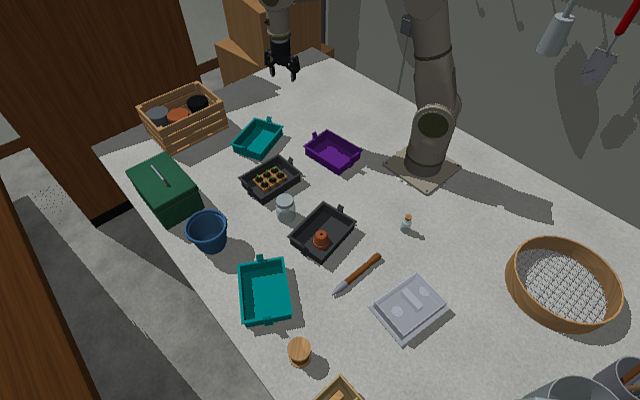

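The dark grey tray at top (400,198) holds the seedlings; the other dark one, at (287,192), holds the upturned pot. The turquoise ones at (270,95) and (480,235) and the purple one at (387,300) are look-alikes. The clear cover is at (160,200), with its grip bar along the image's horizontal. I'll enlarge both to confirm.

Run:
```python
import cv2,numpy as np
im=cv2.imread("pics/top0.png")
a=cv2.resize(im[150:250,120:200],None,fx=5,fy=5,interpolation=cv2.INTER_CUBIC)
b=cv2.resize(im[150:250,365:445],None,fx=5,fy=5,interpolation=cv2.INTER_CUBIC)
b=cv2.convertScaleAbs(b,alpha=1.8,beta=20)
cv2.imwrite("pics/crop1.png",np.hstack([a,b]))
```

```text
(no output)
```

View pics/crop1.png

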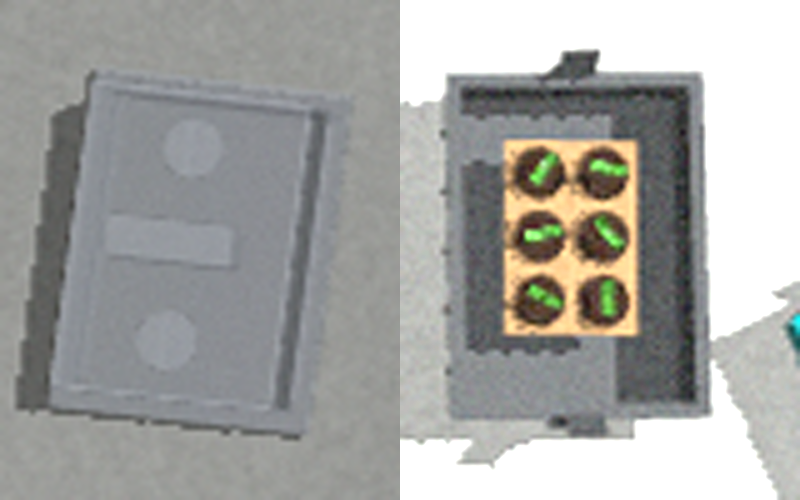

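```bash
cat > h.py <<'E'
import numpy as np
from scipy.spatial.transform import Rotation as R
from scipy.optimize import least_squares
from workcell import manip,cams
def ray(p,uv,fish=False):
    uv=np.atleast_2d(uv).astype(float)
    a=(uv[:,0]-p['cx'])/p['fx'];b=(uv[:,1]-p['cy'])/p['fy']
    if fish:
        r=np.hypot(a,b);s=np.sin(r)/np.maximum(r,1e-9);d=np.c_[a*s,-b*s,-np.cos(r)]
    else: d=np.c_[a,-b,-np.ones_like(a)]
    return R.from_quat(p['rotation']).apply(d)
def onz(p,uv,z,fish=False):
    d=ray(p,uv,fish);return p['xyz'][:2]+d[:,:2]*((z-p['xyz'][2])/d[:,2])[:,None]
def rect(pts,lx,ly,yaw0):
    # pts ordered to match corners (+,+),(+,-),(-,-),(-,+) in object axes
    c=np.array([[1,1],[1,-1],[-1,-1],[-1,1]])*[lx/2,ly/2]
    def f(q):
        C,S=np.cos(q[2]),np.sin(q[2]);return (q[:2]+c@np.array([[C,S],[-S,C]])-pts).ravel()
    s=least_squares(f,[*pts.mean(0),yaw0]);return s.x,np.abs(s.fun).max()
def rel(world_xyz, o=None):
    "world displacement to tool axes"
    o=o or manip.get_obs();return R.from_quat(o['ee_rot']).inv().apply(world_xyz)
E
python3 - <<'E'
from h import *
p=cams.camera_params("top")
def src(l,ox): return (np.array(l)+.5)/5-.5+[ox,150]
co=onz(p,src([[92,73],[350,97],[303,437],[52,410]],120),.004)
ba=onz(p,src([[107,213],[237,227],[232,268],[105,256]],120),.074)
tr=onz(p,src([[47,73],[302,73],[310,415],[49,418]],365),.048)
print(rect(co,.2,.15,0));print(rect(ba,.024,.072,0));print(rect(tr,.2,.15,0))
o=manip.get_obs();print(R.from_quat(o['ee_rot']).as_matrix())
print(cams.camera_params("wrist"))
print(onz(p,[[341,180]],.095),onz(p,[[223,188]],.02))
E
```

```text
(array([ 0.51804821,  0.36138899, -0.1049391 ]), np.float64(0.00210750681574301))
(array([ 0.51979862,  0.35618289, -0.09988281]), np.float64(0.001216385916443019))
(array([ 5.18490562e-01, -3.36910695e-01,  6.50369619e-05]), np.float64(0.0016402109931240583))
[[ 3.96699747e-01 -9.17948261e-01 -5.48295236e-04]
 [-9.17947572e-01 -3.96700122e-01  1.12601982e-03]
 [-1.25113673e-03  5.66145010e-05 -9.99999216e-01]]
{'fx': 309.70691628693146, 'fy': 309.70691628693146, 'cx': 317.39973235239694, 'cy': 204.70612047114676, 'xyz': array([ 0.3122549 , -0.5459108 ,  0.37348448]), 'rotation': array([-0.11484387,  0.07683646, -0.54367105,  0.8278459 ])}
[[ 0.56639065 -0.16476663]] [[0.55213825 0.17416106]]
```

Call:
move_arm([
  [0, 0, -66.6, -0.109, -0.3425, -0.02, 0.085],
  [0, 0, -66.6, -0.109, -0.3425, -0.02, 0.085],
  [0, 0, -66.6, -0.109, -0.3425, -0.02, 0.085],
  [0, 0, -66.6, -0.109, -0.3425, -0.02, 0.085],
  [0, 0, -66.6, -0.109, -0.3425, -0.02, 0.085],
  [0, 0, -66.6, -0.109, -0.3425, -0.02, 0.085],
  [0, 0, -66.6, -0.109, -0.3425, -0.02, 0.085],
  [0, 0, -66.6, -0.109, -0.3425, -0.02, 0.085],
  [0, 0, -66.6, -0.109, -0.3425, -0.02, 0.085],
  [0, 0, -66.6, -0.109, -0.3425, -0.02, 0.085],
])

```text
clock: 1.1
position: [0.5181, -0.339, 0.2509]
ee_rot: [1.0, -0.003, -0.001, 0.0]
ft_force: [-0.3, -0.6, -0.9]
grip_width: 0.997
```

Run:
```python
from h import *
import cv2,pickle
o=manip.get_obs();p=cams.camera_params("wrist");im=cams.camera("wrist")[:,:,::-1]
pickle.dump((o,p),open("w1.pkl","wb"))
print(o['clock'],o['position'],R.from_quat(o['ee_rot']).as_matrix())
cv2.imwrite("pics/w1.png",im)
cv2.imwrite("pics/w1b.png",cv2.resize(cv2.convertScaleAbs(im,alpha=1.5,beta=15),(800,500),interpolation=cv2.INTER_CUBIC))
```

```text
1.1 [ 0.51811905 -0.33895916  0.25086248] [[ 9.99985852e-01 -5.21017621e-03 -1.07200923e-03]
 [-5.21049028e-03 -9.99986383e-01 -2.90381276e-04]
 [-1.07048170e-03  2.95962861e-04 -9.99999383e-01]]
```

View pics/w1b.png

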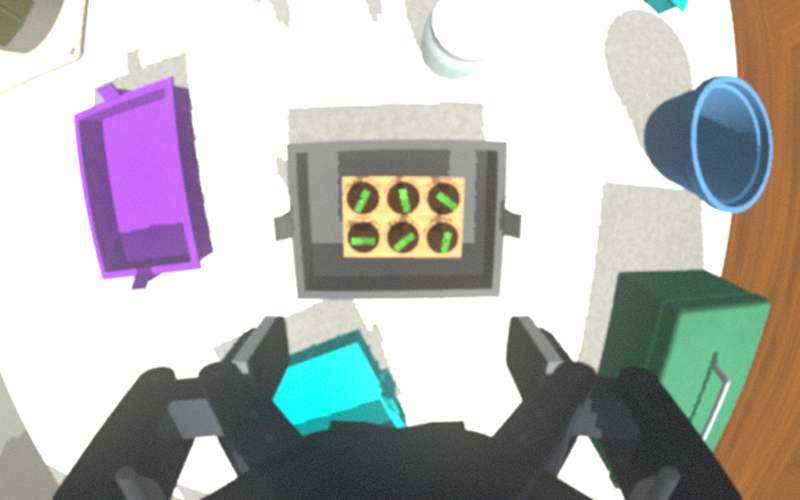

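Run:
```python
from h import *
import pickle,cv2
o,p=pickle.load(open("w1.pkl","rb"))
s=lambda l:(np.array(l)+.5)/1.25-.5
print(rect(onz(p,s([[507,143],[500,297],[298,298],[288,143]]),.048,1),.2,.15,0))
im=cv2.imread("pics/w1.png")
c=cv2.resize(cv2.convertScaleAbs(im[105:245,215:425],alpha=1.8,beta=25),(780,520),interpolation=cv2.INTER_CUBIC)
cv2.imwrite("pics/w1c.png",c)
```

```text
(array([ 0.51987657, -0.33560736,  0.00077715]), np.float64(0.0014068082869848064))
```

View pics/w1c.png

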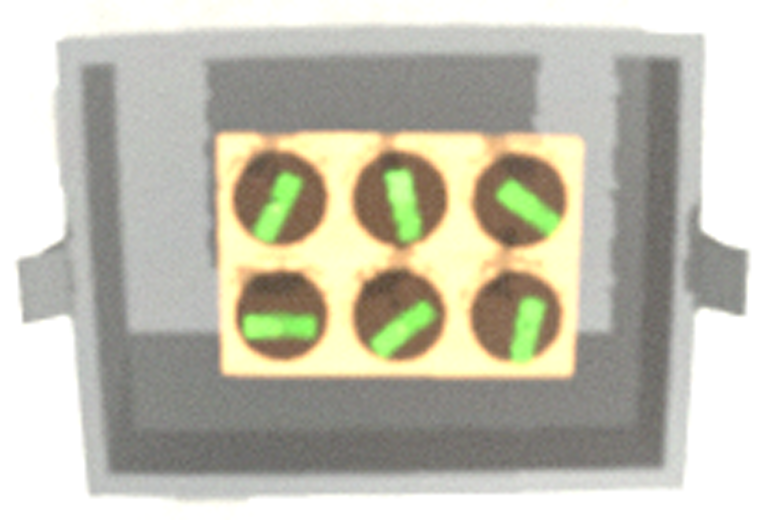

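Run:
```python
from h import *
import pickle
o,p=pickle.load(open("w1.pkl","rb"))
s=lambda l:(np.array(l)+.5)/(780/210)-.5+[215,105]
q=onz(p,s([[704,35],[682,489],[89,494],[58,37]]),.048,1)
print(rect(q,.2,.15,0),q)
```

```text
(array([ 0.51901286, -0.33500379,  0.00272624]), np.float64(0.0021061785683632595)) [[ 0.61682909 -0.26153774]
 [ 0.61746236 -0.40820399]
 [ 0.42132388 -0.40909099]
 [ 0.42043612 -0.26118242]]
```

Call:
move_arm([
  [0, 0, 5.5, -0.0026, -0.697, 0, 0.085],
  [0, 0, 5.5, -0.0026, -0.697, 0, 0.085],
  [0, 0, 5.5, -0.0026, -0.697, 0, 0.085],
  [0, 0, 5.5, -0.0026, -0.697, 0, 0.085],
  [0, 0, 5.5, -0.0026, -0.697, 0, 0.085],
  [0, 0, 5.5, -0.0026, -0.697, 0, 0.085],
  [0, 0, 5.5, -0.0026, -0.697, 0, 0.085],
  [0, 0, 5.5, -0.0026, -0.697, 0, 0.085],
  [0, 0, 5.5, -0.0026, -0.697, 0, 0.085],
  [0, 0, 5.5, -0.0026, -0.697, 0, 0.085],
])

```text
clock: 2.15
position: [0.5177, 0.1618, 0.2515]
ee_rot: [0.999, -0.052, 0.0, 0.001]
ft_force: [1.7, -0.7, 0.5]
grip_width: 0.997
```

Call:
move_arm([
  [0, 0, 0, -0.019, -0.195, 0.03, 0.085],
  [0, 0, 0, -0.019, -0.195, 0.03, 0.085],
  [0, 0, 0, -0.019, -0.195, 0.03, 0.085],
  [0, 0, 0, -0.019, -0.195, 0.03, 0.085],
  [0, 0, 0, -0.019, -0.195, 0.03, 0.085],
  [0, 0, 0, -0.019, -0.195, 0.03, 0.085],
  [0, 0, 0, -0.019, -0.195, 0.03, 0.085],
])

```text
clock: 2.85
position: [0.5187, 0.3557, 0.2212]
ee_rot: [0.999, -0.05, 0.0, 0.001]
ft_force: [0.2, -1.1, -0.2]
grip_width: 0.992
```

Run:
```python
from h import *
import cv2,pickle
o=manip.get_obs();p=cams.camera_params("wrist");im=cams.camera("wrist")[:,:,::-1]
pickle.dump((o,p),open("w2.pkl","wb"))
print(o['clock'],o['position'],R.from_quat(o['ee_rot']).as_matrix())
cv2.imwrite("pics/w2.png",im)
cv2.imwrite("pics/w2b.png",cv2.resize(im[80:280,170:470],(780,520),interpolation=cv2.INTER_CUBIC))
```

```text
2.85 [0.51874336 0.35568271 0.22121589] [[ 9.94899794e-01 -1.00866211e-01  6.38357497e-04]
 [-1.00865190e-01 -9.94899019e-01 -1.46792410e-03]
 [ 7.83165189e-04  1.39604933e-03 -9.99998719e-01]]
```

View pics/w2b.png

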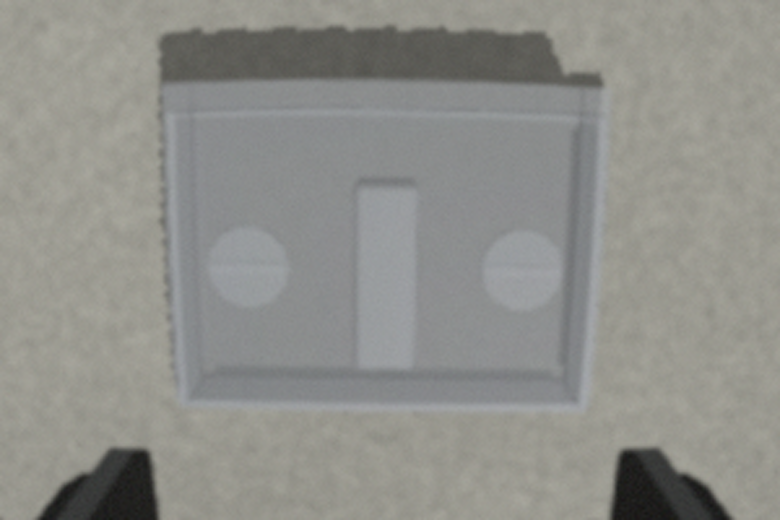

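Run:
```python
from h import *
import pickle
o,p=pickle.load(open("w2.pkl","rb"))
s=lambda l:(np.array(l)+.5)/2.6-.5+[170,80]
for l,z,lx,ly in (([[418,186],[413,369],[359,369],[356,186]],.074,.024,.072),([[604,82],[582,407],[184,404],[163,82]],.010,.2,.15)):
    q=onz(p,s(l),z,1);r=rect(q,lx,ly,-.1);print(r,np.linalg.norm(q-np.roll(q,1,0),axis=0),[np.linalg.norm(q[i]-q[i-1]) for i in range(4)])
    print(rel(np.r_[r[0][:2]-o['position'][:2],0],o))
p0=cams.camera_params("top")
print(rect(onz(p0,(np.array([[92,73],[350,97],[303,437],[52,410]])+.5)/5-.5+[120,150],.010),.2,.15,0))
```

```text
(array([ 0.52085658,  0.36004073, -0.10477151]), np.float64(0.0018130671634595252)) [0.03196772 0.09785744] [np.float64(0.02235442142479627), np.float64(0.06956360851617954), np.float64(0.020573498738181414), np.float64(0.06954084162823512)]
[ 1.66287095e-03 -4.54894476e-03 -5.04825513e-06]
(array([ 0.51968927,  0.36045395, -0.10371249]), np.float64(0.004031784846205422)) [0.27357293 0.21650182] [np.float64(0.1957274470160331), np.float64(0.15332999036081946), np.float64(0.1920055858848725), np.float64(0.1517554577480718)]
[ 4.59836243e-04 -4.84231423e-03 -6.39999001e-06]
(array([ 0.51760401,  0.35954871, -0.10493903]), np.float64(0.0023647780887215974))
```

Call:
move_arm([
  [0, 0, 0.2, 0.001, -0.004, 0.05, 0.085],
  [0, 0, 0.2, 0.001, -0.004, 0.1, 0.085],
  [0, 0, 0.2, 0.001, -0.004, 0.14, 0.085],
  [0, 0, 0.2, 0.001, -0.004, 0.155, 0.085],
  [0, 0, 0.2, 0.001, -0.004, 0.165, 0.085],
  [0, 0, 0.2, 0.001, -0.004, 0.17, 0.085],
  [0, 0, 0.2, 0.001, -0.004, 0.17, 0.085],
])

```text
clock: 3.6
position: [0.5196, 0.3621, 0.0526]
ee_rot: [0.999, -0.05, 0.001, -0.0]
ft_force: [-0.5, -0.2, -0.2]
grip_width: 0.997
```

Call:
move_arm([
  [0, 0, 0, 0, 0, 0, 0.05],
  [0, 0, 0, 0, 0, 0, 0.03],
  [0, 0, 0, 0, 0, 0, 0.015],
  [0, 0, 0, 0, 0, 0, 0.01],
  [0, 0, 0, 0, 0, 0, 0.01],
  [0, 0, 0, 0, 0, 0, 0.01],
  [0, 0, 0, 0, 0, 0, 0.01],
  [0, 0, 0, 0, 0, 0, 0.01],
], grip_force=80)

```text
clock: 4.4
position: [0.5191, 0.3622, 0.0519]
ee_rot: [0.999, -0.05, 0.0, -0.0]
ft_force: [0.4, -0.9, 6.4]
grip_width: 0.263
```

Call:
move_arm([
  [0, 0, 0, 0, 0, -0.01, 0.01],
  [0, 0, 0, 0, 0, -0.03, 0.01],
  [0, 0, 0, 0, 0, -0.06, 0.01],
  [0, 0, 0, 0, 0, -0.1, 0.01],
  [0, 0, 0, 0, 0, -0.14, 0.01],
  [0, 0, 0, 0, 0, -0.17, 0.01],
  [0, 0, 0, 0, 0, -0.17, 0.01],
  [0, 0, 0, 0, 0, -0.17, 0.01],
])

```text
clock: 5.2
position: [0.5187, 0.3619, 0.2216]
ee_rot: [0.999, -0.05, 0.0, -0.0]
ft_force: [0.4, 0.2, -2.5]
grip_width: 0.26
```

Run:
```python
from h import *
import cv2,pickle
o=manip.get_obs();p=cams.camera_params("wrist");im=cams.camera("wrist")[:,:,::-1]
pickle.dump((o,p),open("w3.pkl","wb"))
print(o['clock'],o['position'],R.from_quat(o['ee_rot']).as_matrix(),o['ft_force'],o['torque'],o['grip_width'])
cv2.imwrite("pics/w3.png",im)
cv2.imwrite("pics/w3b.png",cv2.resize(im[60:400,70:570],(800,544),interpolation=cv2.INTER_CUBIC))
```

```text
5.2 [0.51873328 0.36192133 0.22155335] [[ 9.95000922e-01 -9.98639865e-02  5.90954483e-04]
 [-9.98640064e-02 -9.95001096e-01  4.24597140e-06]
 [ 5.87576339e-04 -6.32398278e-05 -9.99999825e-01]] [ 0.40344251  0.23366358 -2.54236778] [-0.01216388 -0.02475293 -0.00527875] 0.2603171073100393
```

View pics/w3b.png

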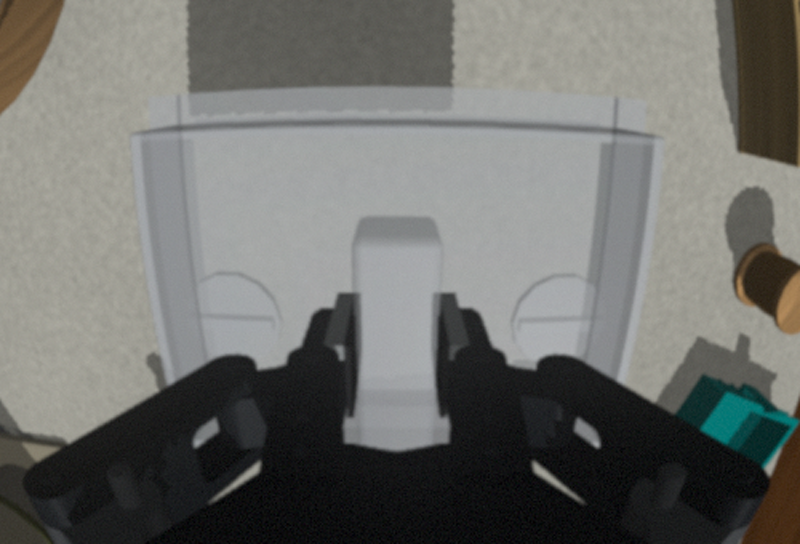

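Run:
```python
from h import *
import pickle
o,p=pickle.load(open("w3.pkl","rb"))
s=lambda l:(np.array(l)+.5)/1.6-.5+[70,60]
z=o['position'][2]
for n,l,dz,w,hy in(("dome",[[133,134],[662,137]],-.004,.176,.063),("bar",[[353,243],[441,243]],.022,.024,.036),("flange",[[150,97],[645,98]],-.042,.2,.075)):
    q=onz(p,s(l),z+dz,1);t=rel(np.c_[q-o['position'][:2],[0,0]],o)[:,:2]
    m=t.mean(0);print(n,t.round(4),"width",t[1,0]-t[0,0],w,"centre",m+[0,hy],"ang",np.degrees(np.arctan2(t[1,1]-t[0,1],t[1,0]-t[0,0])))
```

```text
dome [[-0.085  -0.0611]
 [ 0.0874 -0.0602]] width 0.1724667079858676 0.176 centre [0.00121459 0.00233613] ang 0.27846791462476056
bar [[-0.0104 -0.0324]
 [ 0.0121 -0.0324]] width 0.022524516990215675 0.024 centre [0.00083772 0.00357716] ang -0.017605318602818165
flange [[-0.098  -0.0734]
 [ 0.1006 -0.0732]] width 0.19857476015773334 0.2 centre [0.00130304 0.00174447] ang 0.05754397787448293
```

Call:
move_arm([
  [0, 0, -0.5, 0.002, 0.02, 0, 0.01],
  [0, 0, -1, 0.005, 0.05, 0, 0.01],
  [0, 0, -1.5, 0.009, 0.09, 0, 0.01],
  [0, 0, -2, 0.013, 0.13, 0, 0.01],
  [0, 0, -2.5, 0.017, 0.17, 0, 0.01],
  [0, 0, -3, 0.021, 0.21, 0, 0.01],
  [0, 0, -3.5, 0.025, 0.25, 0, 0.01],
  [0, 0, -4, 0.029, 0.29, 0, 0.01],
  [0, 0, -5, 0.033, 0.33, 0, 0.01],
  [0, 0, -5.8, 0.037, 0.37, 0, 0.01],
])

```text
clock: 6.25
position: [0.5175, -0.0118, 0.2198]
ee_rot: [1.0, 0.001, -0.001, -0.0]
ft_force: [1.0, -0.9, -1.9]
grip_width: 0.264
```

Run:
```python
from h import *
o=manip.get_obs()
print(o['position'],R.from_quat(o['ee_rot']).as_matrix()[:2,0],rel(np.array([.5185,-.334,.18])-o['position'],o),o['grip_width'])
```

```text
[ 0.51747535 -0.01182077  0.21983635] [0.99999588 0.00151583] [0.00063333 0.32218344 0.03981047] 0.26393732652234725
```

Call:
move_arm([
  [0, 0, 0, 0, 0.04, 0, 0.01],
  [0, 0, 0, 0, 0.09, 0, 0.01],
  [0, 0, 0, 0, 0.14, 0, 0.01],
  [0, 0, 0, 0, 0.19, 0, 0.01],
  [0, 0, 0, 0.0005, 0.23, 0, 0.01],
  [0, 0, 0, 0.0005, 0.27, 0, 0.01],
  [0, 0, 0, 0.0005, 0.3, 0, 0.01],
  [0, 0, 0, 0.0005, 0.315, 0.01, 0.01],
  [0, 0, 0, 0.0005, 0.322, 0.04, 0.01],
  [0, 0, 0, 0.0005, 0.322, 0.06, 0.01],
])

```text
clock: 7.25
position: [0.5181, -0.3318, 0.1576]
ee_rot: [1.0, 0.0, -0.002, -0.001]
ft_force: [-0.0, -0.4, -2.5]
grip_width: 0.261
```

Call:
move_arm([
  [0, 0, 0, 0, 0, 0.01, 0.01],
  [0, 0, 0, 0, 0, 0.01, 0.01],
  [0, 0, 0, 0, 0, 0.01, 0.01],
])

```text
clock: 7.55
position: [0.52, -0.3313, 0.1518]
ee_rot: [1.0, 0.001, 0.0, -0.0]
ft_force: [0.4, -0.1, -1.0]
grip_width: 0.269
```

Run:
```python
from h import *
import cv2,pickle
o=manip.get_obs();p=cams.camera_params("wrist");im=cams.camera("wrist")[:,:,::-1]
pickle.dump((o,p),open("w4.pkl","wb"))
print(o['clock'],o['position'],R.from_quat(o['ee_rot']).as_matrix()[:2,0],rel(np.array([.5185,-.334,.15])-o['position'],o),o['ft_force'])
cv2.imwrite("pics/w4.png",im)
im=cv2.convertScaleAbs(im,alpha=1.5,beta=15)
cv2.imwrite("pics/w4b.png",cv2.resize(im[90:400,100:540],(800,564),interpolation=cv2.INTER_CUBIC))
```

```text
7.55 [ 0.5199666  -0.33126276  0.15177752] [0.99999765 0.0021108 ] [-0.00147325  0.00273419  0.00177671] [ 0.36095852 -0.10954292 -1.02052869]
```

View pics/w4b.png

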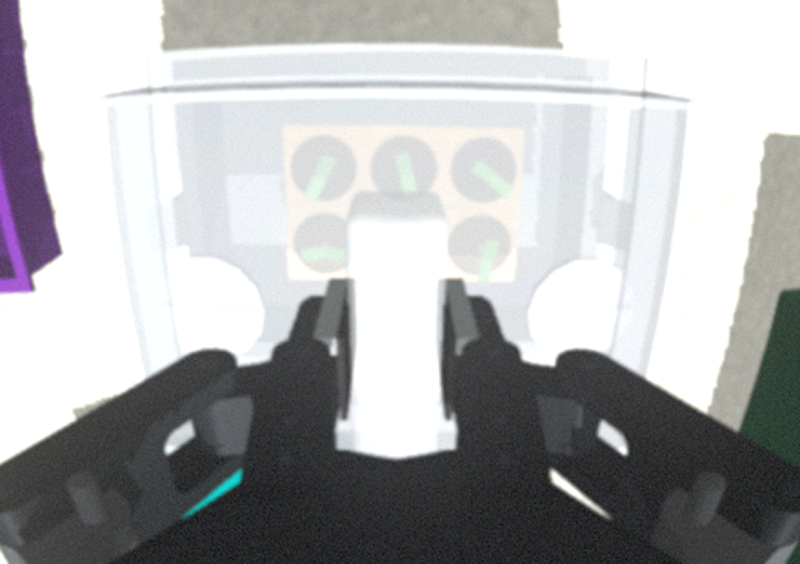

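Run:
```python
import cv2,numpy as np
im=cv2.imread("pics/w4.png")[100:300,140:500]
g=cv2.createCLAHE(4,(3,3)).apply(cv2.cvtColor(im,cv2.COLOR_BGR2GRAY))
cv2.imwrite("pics/w4c.png",cv2.resize(g,(792,440),interpolation=cv2.INTER_CUBIC))
```

```text
(no output)
```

View pics/w4c.png

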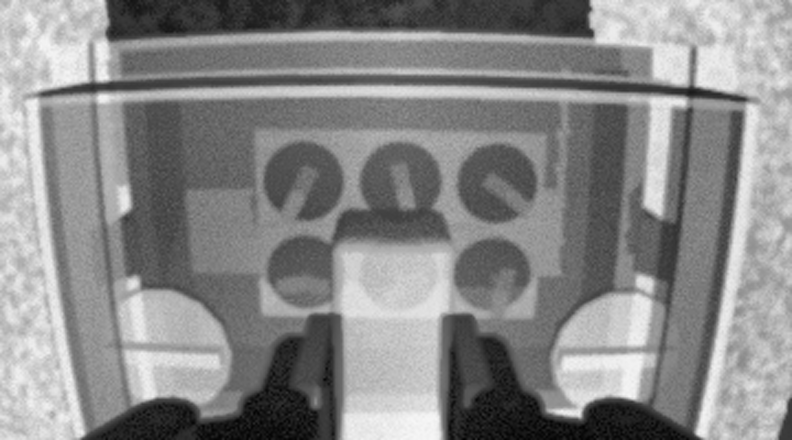

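Run:
```python
from h import *
import pickle
o,p=pickle.load(open("w4.pkl","rb"))
s=lambda l:(np.array(l)+.5)/2.2-.5+[140,100]
z=o['position'][2]
for n,l,zz in(("rim outer: Rcorner,Lrow130,Rrow130, inner L,R",[[652,47],[125,130],[645,130],[147,130],[625,130]],.048),("clip tips L,R",[[122,245],[676,248]],.070),("dome",[[27,95],[757,99]],z-.004),("bar",[[336,240],[451,240]],z+.022),("flange",[[47,45],[738,46]],z-.042),("domebase",[[92,45],[692,47]],z-.042)):
    q=onz(p,s(l),zz,1);print(n,(q-o['position'][:2]).round(4).tolist())
```

```text
rim outer: Rcorner,Lrow130,Rrow130, inner L,R [[0.0985, 0.0717], [-0.1012, 0.0395], [0.0974, 0.0399], [-0.092, 0.0392], [0.0891, 0.0396]]
clip tips L,R [[-0.0972, 0.0003], [0.1054, -0.0004]]
dome [[-0.0857, 0.0612], [0.0874, 0.0607]]
bar [[-0.0096, 0.0336], [0.0117, 0.0336]]
flange [[-0.1, 0.0734], [0.1021, 0.0737]]
domebase [[-0.0849, 0.0722], [0.0867, 0.0721]]
```

Call:
move_arm([
  [0, 0, 0, -0.0022, 0.002, 0.005, 0.01],
  [0, 0, 0, -0.0022, 0.002, 0.015, 0.01],
  [0, 0, 0, -0.0022, 0.002, 0.025, 0.01],
  [0, 0, 0, -0.0022, 0.002, 0.03, 0.01],
  [0, 0, 0, -0.0022, 0.002, 0.03, 0.01],
  [0, 0, 0, -0.0022, 0.002, 0.03, 0.01],
])

```text
clock: 8.2
position: [0.5174, -0.3338, 0.1213]
ee_rot: [1.0, 0.001, -0.0, -0.0]
ft_force: [-0.2, 0.0, -2.0]
grip_width: 0.262
```

Run:
```python
from h import *
import cv2,pickle
o=manip.get_obs();p=cams.camera_params("wrist");im=cams.camera("wrist")[:,:,::-1]
pickle.dump((o,p),open("w5.pkl","wb"))
print(o['clock'],o['position'],R.from_quat(o['ee_rot']).as_matrix()[:2,0],o['ft_force'])
cv2.imwrite("pics/w5.png",im)
g=cv2.createCLAHE(4,(3,3)).apply(cv2.cvtColor(im[100:300,140:500],cv2.COLOR_BGR2GRAY))
cv2.imwrite("pics/w5c.png",cv2.resize(g,(792,440),interpolation=cv2.INTER_CUBIC))
```

```text
8.2 [ 0.51736036 -0.33383634  0.12126591] [0.99999927 0.00120323] [-0.15830294  0.01390916 -1.95188199]
```

View pics/w5c.png

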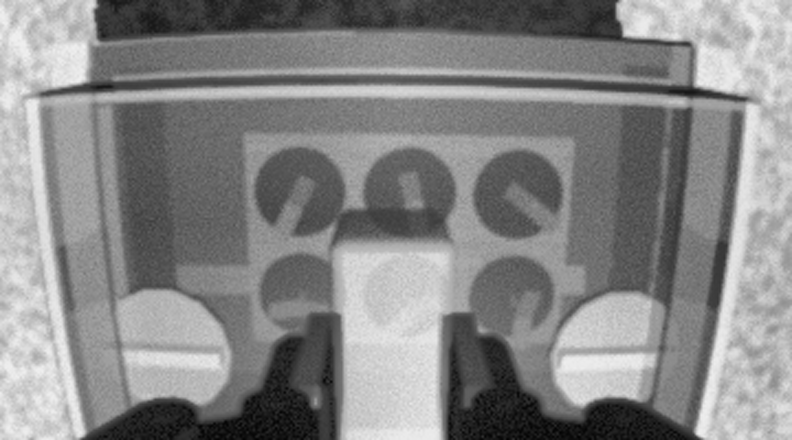

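Run:
```python
from h import *
import pickle
o,p=pickle.load(open("w5.pkl","rb"))
s=lambda l:(np.array(l)+.5)/2.2-.5+[140,100]
z=o['position'][2]
for n,l,zz in(("rim",[[92,42],[692,43]],.048),("flange",[[47,45],[738,46]],z-.042),("dome",[[27,97],[757,99]],z-.004)):
    q=onz(p,s(l),zz,1);print(n,(q-o['position'][:2]).round(4).tolist())
```

```text
rim [[-0.0993, 0.0737], [0.1013, 0.0738]]
flange [[-0.0999, 0.0735], [0.1022, 0.0736]]
dome [[-0.0857, 0.0608], [0.0875, 0.0607]]
```

Rim and flange line up to within about 0.3 mm, so I'm lowering it.

Call:
move_arm([
  [0, 0, 0, 0, 0, 0.003, 0.01],
  [0, 0, 0, 0, 0, 0.006, 0.01],
  [0, 0, 0, 0, 0, 0.009, 0.01],
  [0, 0, 0, 0, 0, 0.012, 0.01],
  [0, 0, 0, 0, 0, 0.014, 0.01],
  [0, 0, 0, 0, 0, 0.016, 0.01],
  [0, 0, 0, 0, 0, 0.016, 0.01],
], grip_force=100)

```text
clock: 8.95
position: [0.5176, -0.3339, 0.1053]
ee_rot: [1.0, 0.001, 0.0, 0.0]
ft_force: [0.3, 0.5, -1.1]
grip_width: 0.255
```

Call:
move_arm([
  [0, 0, 0, 0, 0, 0.0015, 0.01],
  [0, 0, 0, 0, 0, 0.003, 0.01],
  [0, 0, 0, 0, 0, 0.0045, 0.01],
  [0, 0, 0, 0, 0, 0.006, 0.01],
])

```text
clock: 9.35
position: [0.5186, -0.3345, 0.1013]
ee_rot: [1.0, 0.001, 0.001, 0.001]
ft_force: [-1.1, 1.6, 18.2]
grip_width: 0.262
```

Call:
move_arm([
  [0, 0, 0, 0, 0, 0.0015, 0.01],
  [0, 0, 0, 0, 0, 0.003, 0.01],
  [0, 0, 0, 0, 0, 0.004, 0.01],
])

```text
clock: 9.65
position: [0.5176, -0.3342, 0.0958]
ee_rot: [1.0, 0.001, 0.001, 0.0]
ft_force: [2.0, -0.1, 2.1]
grip_width: 0.257
```

Call:
move_arm([
  [0, 0, 0, 0, 0, 0.001, 0.01],
  [0, 0, 0, 0, 0, 0.002, 0.01],
  [0, 0, 0, 0, 0, 0.003, 0.01],
  [0, 0, 0, 0, 0, 0.003, 0.01],
])

```text
clock: 10.05
position: [0.5172, -0.3339, 0.0941]
ee_rot: [1.0, 0.001, -0.0, 0.0]
ft_force: [-8.0, 3.2, 19.1]
grip_width: 0.256
```

Call:
move_arm([
  [0, 0, 0, 0, 0, -0.001, 0.01],
  [0, 0, 0, 0, 0, -0.0015, 0.01],
  [0, 0, 0, 0, 0, -0.0015, 0.025],
  [0, 0, 0, 0, 0, -0.0015, 0.035],
  [0, 0, 0, 0, 0, -0.0015, 0.05],
  [0, 0, 0, 0, 0, -0.0015, 0.07],
  [0, 0, 0, 0, 0, -0.0015, 0.07],
  [0, 0, 0, 0, 0, -0.0015, 0.07],
])

```text
clock: 10.85
position: [0.5173, -0.3339, 0.0938]
ee_rot: [1.0, 0.001, -0.0, 0.0]
ft_force: [1.0, -0.5, 1.2]
grip_width: 0.819
```

Call:
move_arm([
  [0, 0, 0, 0, 0, -0.01, 0.07],
  [0, 0, 0, 0, 0, -0.03, 0.07],
  [0, 0, 0, 0, 0, -0.07, 0.07],
  [0, 0, 0, 0, 0, -0.11, 0.07],
  [0, 0, 0, 0, 0, -0.15, 0.07],
  [0, 0, 0, 0, 0, -0.15, 0.07],
  [0, 0, 0, 0, 0, -0.15, 0.07],
])

```text
clock: 11.55
position: [0.5178, -0.3341, 0.2454]
ee_rot: [1.0, 0.001, 0.001, 0.001]
ft_force: [-0.2, -0.3, 0.0]
grip_width: 0.821
```

Run:
```python
from h import *
import cv2
o=manip.get_obs();im=cams.camera("wrist")[:,:,::-1];t=cams.camera("scene")[:,:,::-1]
print(o['clock'],o['position'],o['ft_force'],o['grip_width'])
cv2.imwrite("pics/w6.png",im)
a=cv2.resize(cv2.convertScaleAbs(im[100:250,210:430],alpha=1.3),(700,477)[:2],interpolation=cv2.INTER_CUBIC)
cv2.imwrite("pics/s6.png",t)
b=cv2.resize(cv2.convertScaleAbs(t[130:230,210:330],alpha=1.3),(700,583),interpolation=cv2.INTER_CUBIC)
a=cv2.resize(a,(400,273));b=cv2.resize(b,(400,333))
c=np.zeros((560,800,3),np.uint8)
c[:273,:400]=a;c[:333,400:]=b;c[273:523,:400]=cv2.resize(im,(400,250))
cv2.imwrite("pics/f.png",c)
```

```text
11.55 [ 0.51775003 -0.33405822  0.24541467] [-0.22791202 -0.31763345  0.00138499] 0.8210416548185697
```

View pics/f.png

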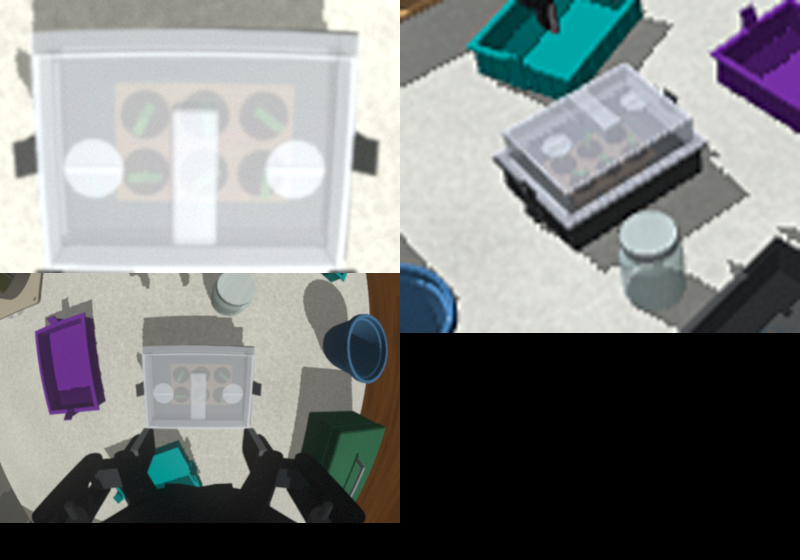

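The picture shows the cover level in the tray, a clip outside each short edge, seedlings beneath, and the jar standing. The force trace agrees: contact at z≈0.103, a peak near 19 N, a drop, then a hard stop at z=0.094, where home was expected.

```bash
python3 -c "
from workcell import manip
print(manip.hand_in())"
```

```text
the job is handed in; nothing more can be done
None
```

I put the clear cover on the dark grey tray that holds the seedlings and pressed it down until it reached a hard stop, then released it, backed off and handed the job in. No verdict was reported.

- **Fit before lowering:** the flange and the tray rim lined up to within about 0.3–0.5 mm in the wrist picture.
- **Pressing:** the push rose to about 18 N (20 N allowing for the cover's weight), then fell to about 2 N as the clips passed. It met a firm stop at a tool height of 0.094 m under 19 N, which matches the expected home height.
- **After release:** the pictures show the cover level and centred, with a clip just outside each short edge. The jar is standing where it was. The dibber was outside the last views, but the arm only passed well above it.
- **Time:** about 11.6 s of the 45 s allowed.
- **Disagreements:** the wrist camera read lengths about 2% short and about 1 mm off sideways. I allowed for that by lining the cover up with the tray in the same picture.
- **Not checked:** I did not measure the clips' angles or press each end separately. That both ends clicked is judged from the force drop, the final height and the symmetric picture.

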